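Take the drain plug out of the filter housing

TASK

Unscrew the winged drain plug from the front of its housing: turn it anticlockwise, as seen from the front, until its wing stands upright and the thread lets go, then draw it straight out. Set it down in the steel tray without dropping it, and leave it there.

Things in the scene. Friction and masses are not known exactly. Their poses are not given: they have to be found in the camera images.
- plug_wing (a point): Middle of the drain plug's black flat wing handle, where it is pinched across its 10 mm thickness. The wing is 34 mm wide along the plug's axis and reaches 62 mm out from it. Axes: x along the plug's axis into the housing, y across the wing's thickness, z out along the wing. From here the axis lies 42 mm down -z, the housing's front 28 mm ahead along x. Roll 0 = wing upright.
- plug: The plug itself, 150 g: steel disc 44 mm across on the housing's front, 20 mm brass shank 45 mm into the port. Origin on its axis at the front face; axes as the wing's. Starts tight, wing leaning 40 degrees right seen from the front (roll +0.70). Turns easily about x; a coarse part-turn thread lets go within 12 degrees of upright, with a stop about 13 degrees past it. Stays as turned.
- port (a point): Mouth of the winged plug's port, 95 mm above the worktop: centre of the hole in the front of a fixed aluminium housing 80 mm wide, 70 deep, 125 high plus a hose barb. x points level into it along the port's axis, z up; the plug comes out along -x, clear after 50 mm. The like housing beside it has a fixed round black knob in place of a wing.
- tray: Loose shallow steel tray, 210 mm along x, 190 along y, rim 18 mm high, walls and floor 3 mm, on the worktop left of the housings. Origin: centre of its underside, z up. The plug's disc reaches 22 mm below its axis: with the wing upright, the wing's middle is 67 mm above the worktop when the disc touches the tray floor; let go, the plug tips onto its side.
Not all that is in view belongs to the job. Of the things that look like the plug, the largest one is meant. Leave any yellow look-alike of the part that bears port alone.

How it is judged (in metres and radians):
On the way, in this order (a step that is already met when the one before it is completed fails the run):
1. the plug is turned until its wing is upright (within 17 degrees), still in the port (angle between plug_wing's own z axis and vertical below 0.3 rad and x of plug_wing in the frame of port above -0.042 m and z of plug_wing in the frame of port above 0.03 m), for 0.05 s.
2. the plug is drawn clear: the middle of its wing at least 75 mm in front of the port (it starts 28 mm in front) (x of plug_wing in the frame of port below -0.075 m), for 0.05 s.
At the end, for the whole second after the job is handed in: The plug lies at rest in the tray, bearing on it: the middle of its wing is over the tray's floor, inside the walls (102 mm either side of centre along x, 92 mm along y), less than 80 mm above the worktop (x of plug_wing in the frame of tray between -0.102 and 0.102 m and y of plug_wing in the frame of tray between -0.092 and 0.092 m and height (world z) of plug_wing below 0.08 m and contact force between plug and tray above 0.4 N and linear speed of plug below 0.03 m/s); the robot touches nothing.
It fails at once if the plug is dropped (it falls free faster than 1 m/s, a drop of about 50 mm) (linear speed of plug above 1 m/s and contact force between plug and the fingers below 0.2 N).
It also fails if it takes over 50 s, if anything falls off the work surface, if the arm or the gripper's body presses on something with over 40 N, if the wrist force passes 120 N, or if a joint passes its speed limit or range.

ROBOT

A 6-joint arm with a two-finger parallel gripper is mounted at the origin on a cart in front of the work surface, level with it; the furniture and walls round the work are solid. World frame = base frame: x ahead of the robot, y to its left, z up, the work surface at z = 0. Lengths are in m, angles in degrees, forces in N, time in s.
With the tool pointing down it reaches from about 0.325 to 0.9 m from the base axis. Payload 6.1 kg.
Tool frame: the origin (TCP) lies between the finger pads; the fingertips stand 17 mm ahead of it and the grasp point (between the pads) lies 2 mm behind it (ctrl.tips_ahead is the distance from the TCP to the fingertips, in m); z points along the fingers, y is the line along which they close (so a half turn about z gives the same grasp; the last joint's range is limited). The gripper opens to 87 mm and grips with 3 to 60 N. Pads are 19 mm wide; open, the fingers measure 117 mm over their backs; the gripper's body (75 mm by 190 mm) begins 51 mm behind the grasp point.
Start: joints at [-72.714, 12.628, 87.462, -0, 79.91, -7.225], TCP at [0.259, -0.569, 0.24] pointing down, gripper open.
Joint ranges: [-170.65, 170.65], [-52.31, 119.04], [5.05, 147.46], [-71.25, 251.25], [11.57, 151.72], [-153.62, 153.62]. Speed limits (degrees/s): [147.25, 147.25, 172.46, 180, 180, 180].

INTERFACE

Orientations are given as [roll, pitch, yaw] about the fixed x, y, z axes, in that order (R = Rz(yaw) Ry(pitch) Rx(roll)).
In Python, from bench import telemetry, cams, order, ctrl gives the robot as it stands.
- The arm moves only by the tool move_arm, never from a script. Its argument "deltas" is a list that holds one entry, the list of rows, each a list of 7 numbers: the opening, from 0 (shut) to 1 (fully open), then the shift along the tool's x, y, z in cm, then the turn, a rotation vector about the tool's x, y, z in rad. In form: [[[jaw, x, y, z, ax, ay, az], ...]]. A call has 1 to 5 rows; each row is the pose to reach, as a shift and turn from the pose commanded when the call began, along the tool's axes at that moment; what a row does not reach only later rows make up. A row lasts 1/8 s, in which the tool goes at most 62.5 mm and 10.7 degrees, less where a joint would pass 70% of its speed; a pose out of reach is approached as far as the arm can. A call with a gripper value outside its range is refused whole. The fingers move at their own pace and stop on an object; "squeeze" is the grip in N (left out, the last holds). Time passes only in rows, so rows that repeat a pose let the fingers close. It gives the time, the measured TCP pose, the force, the opening and the grip force at its end, in the units of the state.
- telemetry.read_state(): the state, without advancing time (a new reading comes with each control period).
- cams.grab_frame(name): name is "side" or "top" or "wrist"; returns (picture, depth): 480x640x3 uint8, red, green, blue; 480x640 float32, m along the optical axis (not along the pixel's ray), 0 where there is no reading.
- cams.camera_info(name): a dict with "mtx" (3x3 intrinsics, pixels), "R" (3x3) and "t" (3): a world point X has camera coordinates R X + t; the wrist camera has in their place "tool_from_camera" (4x4, takes a point from camera to tool coordinates, whose origin is the TCP and whose axes are the flange's). Camera axes: x right, y down, z forward; pixel columns grow to the right and rows downward; lengths in m; the calibration is good to about 2 mm. A picture is of the moment at which its call begins: read the wrist's pose just before it. camera_info takes no time and is no camera call.
- order.finish_job(): hands the job in; it is judged then, once.
The state is a dict: "time_s": time; "joint_positions": joint angles; "joint_velocities": joint speeds; "joint_torque": joint torques, N m; "ee_pos": TCP position; "orientation": TCP orientation; "wrist_force": force on the tool from outside, world axes, zero at the start; "ft_torque": the same for the moment, N m; "finger_gap": finger opening in m; "finger_force": force on a finger pad.
Only numpy, scipy, OpenCV 4.12 (cv2) and the standard library are available. Lean on these libraries where they do the work, as an engineer would, in place of code of your own. Each camera call takes 0.05 s, during which the arm holds its last target. There are 200 camera calls.

## Working session

There is one attempt and no reset: what is moved stays moved. The work goes in short steps, Python scripts to look and compute and a tool call to move; the robot and the scene stay as the last step left them, time stands still between calls to the robot, and variables do not carry over. Pictures are saved under pics/ and viewed, at most 10 in all, crops included, and the job is handed in when it is done.

Besides the shell and the picture viewer there is one more tool, called by a JSON object that holds its "name" and its "arguments", one argument or row to a line. move_arm: Moves the arm, as the interface text tells. Its arguments: {"type":"object","properties":{"deltas":{"type":"array","items":{"type":"array","items":{"type":"array","items":{"type":"number"}}}},"squeeze":{"type":"number"}},"required":["deltas"]}

```bash
mkdir -p pics
cat > h.py <<'E'
import numpy as np, cv2
from bench import telemetry, cams, order, ctrl
from scipy.spatial.transform import Rotation as Ro
def pose():
    s=telemetry.read_state(); T=np.eye(4)
    T[:3,:3]=Ro.from_euler('xyz',s['orientation'],degrees=True).as_matrix(); T[:3,3]=s['ee_pos']; return T,s
def cloud(name):
    T,s=pose(); im,d=cams.grab_frame(name); c=cams.camera_info(name); K=np.array(c['mtx'])
    v,u=np.mgrid[:480,:640]; P=np.stack([(u-K[0,2])/K[0,0]*d,(v-K[1,2])/K[1,1]*d,d],-1)
    if name=='wrist':
        M=T@np.array(c['tool_from_camera']); W=P@M[:3,:3].T+M[:3,3]
    else: W=(P-np.array(c['t']))@np.array(c['R'])
    W[d<=0]=np.nan
    return im,d,W
E
python3 - <<'E'
from h import *
T,s=pose(); print(s)
for n in('side','top'):
    im,d,W=cloud(n); cv2.imwrite(f'pics/{n}0.png',im[:,:,::-1]); np.savez(f'{n}0.npz',im=im,W=W)
    c=cams.camera_info(n); print(n,-np.array(c['R']).T@c['t'],np.array(c['R'])[2])
E
```

```text
{'time_s': 0.0, 'joint_positions': array([-7.27125166e+01,  1.26758513e+01,  8.75270468e+01, -1.62720084e-03,
        7.99095838e+01, -7.22521614e+00]), 'joint_velocities': array([-0.06150855, -0.02518465, -0.02210804,  0.08891006,  0.00831643,
       -0.03387586]), 'joint_torque': array([-2.03787007e-03, -4.94612432e+01, -3.87383509e+01,  6.98168739e-02,
        5.70677756e-02, -1.71887064e-04]), 'ee_pos': array([ 0.2591165 , -0.56810012,  0.23841879]), 'orientation': array([-1.79888210e+02, -1.25580694e-02,  2.45129740e+01]), 'wrist_force': array([-0.21157338, -0.03013242, -0.19556577]), 'ft_torque': array([ 0.00906198, -0.02460934, -0.03391764]), 'finger_force': 0.0, 'finger_gap': 0.08705116681816995}
side [-0.25080324 -0.49588583  1.56396634] [ 0.45454152  0.23502741 -0.85915896]
top [ 0.28925315 -0.10981934  1.50922768] [ 0.15778732 -0.00150817 -0.98747197]
```

View pics/side0.png

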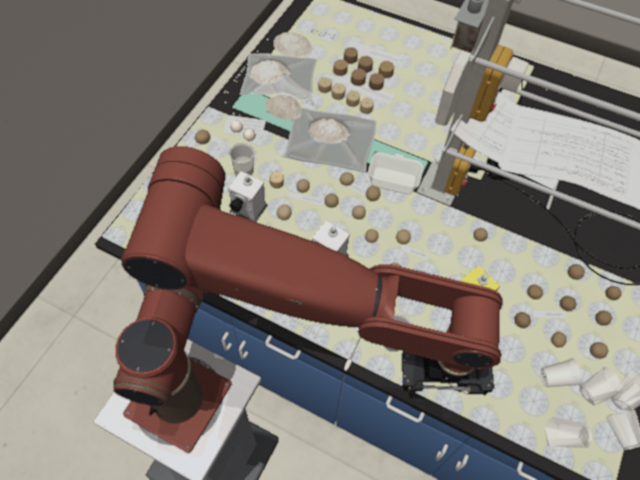

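View pics/top0.png

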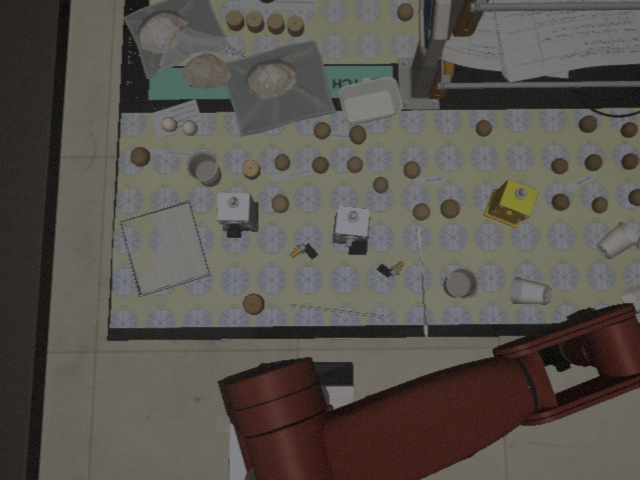

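The side view is mostly blocked by the arm. It shows housings at (247,195) and (332,237), and yellow at (482,278). In the top view:
- White housings at (235,210) and (351,228), each with a black handle on its front, at (234,230) and (357,246).
- Yellow look-alike at (513,200).
- Small loose plugs at (303,250) and (391,269).
- Tray at (165,247).

I'll enlarge the housings to tell the wing from the knob.

Run:
```python
from h import *
z=np.load('top0.npz'); im=z['im'];W=z['W']
cv2.imwrite('pics/crop.png',cv2.resize(im[180:300,210:410],None,fx=4,fy=4,interpolation=cv2.INTER_CUBIC)[:,:,::-1])
dark=(im.max(2)<60)
for n,(u0,u1,v0,v1) in dict(A=(218,262,190,242),B=(332,372,200,260)).items():
    w=W[v0:v1,u0:u1]; m=dark[v0:v1,u0:u1]; p=w[m]; p=p[p[:,2]>.03]
    print(n,'dark n',len(p),'min',p.min(0),'max',p.max(0),'mean',p.mean(0))
    q=w[(~m)&(abs(w[...,2]-.125)<.006)]
    print(' top',len(q),cv2.minAreaRect((q[:,:2]*1000).astype(np.float32)))
for u,v in[(121,224),(188,202),(210,272),(140,296),(165,247)]: print((u,v),W[v-1:v+2,u-1:u+2].reshape(-1,3).mean(0))
t=W[190:310,100:225].reshape(-1,3); r=t[(t[:,2]>.010)&(t[:,2]<.025)]
print('tray rim',len(r),cv2.minAreaRect((r[:,:2]*1000).astype(np.float32)))
```

```text
A dark n 316 min [0.5209493  0.09534682 0.0301724 ] max [0.62530908 0.16676322 0.11845875] mean [0.55617977 0.12210182 0.09142298]
 top 810 ((591.4143676757812, 135.95021057128906), (79.55096435546875, 73.4142837524414), 89.14459228515625)
B dark n 257 min [ 0.46949189 -0.19244113  0.04466041] max [ 0.52338194 -0.13180115  0.14578066] mean [ 0.49034511 -0.17044905  0.11900304]
 top 809 ((553.2330322265625, -157.9139404296875), (79.98298645019531, 72.30330657958984), 82.37276458740234)
(121, 224) [0.57321491 0.45412526 0.01140091]
(188, 202) [0.63080901 0.27720299 0.01370314]
(210, 272) [0.44367769 0.21621944 0.00278749]
(140, 296) [0.38195746 0.39617406 0.00874315]
(165, 247) [0.51164617 0.33766792 0.00195648]
tray rim 826 ((505.919189453125, 328.34466552734375), (289.6015930175781, 309.3031005859375), 87.65126037597656)
```

View pics/crop.png

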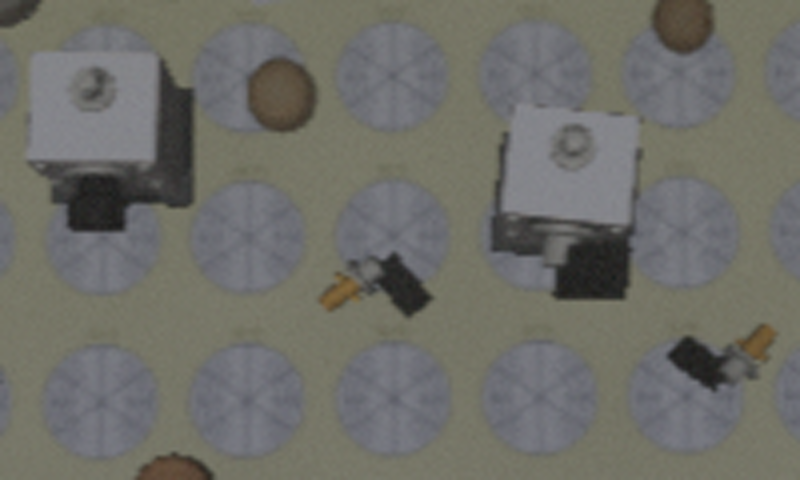

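Two housings are candidates. The left one, at (235,210), has a small round black knob centred on its front at (234,230). The right one, at (351,228), has a silver disc or hub and a wide black wing leaning right at (357,246). The two loose plugs are much smaller and the yellow housing is excluded, so the right one is meant. Its top measures 80×72 mm at 0.125 m, yaw about -7.6°, which matches the description. Next I'll work out the grasp pose.

```bash
cat >> h.py <<'E'
YAW=-7.6; PORT=np.array([.5185,-.1533,.095])
def wing(roll,back=0.,PORT=PORT,YAW=YAW):
    R=Ro.from_euler('xyz',[roll,0,YAW],degrees=True).as_matrix()
    return R,PORT+R@[-.028-back,0,.042]
def toolpose(R,p,up=0.):  # tool x = wing x, y=-wing y, z=-wing z
    T=np.eye(4); T[:3,:3]=R@np.diag([1,-1,-1]); T[:3,3]=p+T[:3,:3]@[0,0,.002-up]; return T
def rel(T):
    C,s=pose(); D=np.linalg.inv(C)@T
    return np.round(D[:3,3]*100,2),np.round(Ro.from_matrix(D[:3,:3]).as_rotvec(),3)
E
python3 - <<'E'
from h import *
R,p=wing(40); print(p); print(toolpose(R,p,.12)[:3,3],rel(toolpose(R,p,.12)))
z=np.load('top0.npz'); W=z['W']; t=W[190:310,100:225].reshape(-1,3)
r=t[(t[:,2]>.012)&(t[:,2]<.022)&(t[:,0]>.36)&(t[:,0]<.65)&(t[:,1]>.2)&(t[:,1]<.47)]
h=W[190:310,100:215]; m=((h[...,2]>.010)&(h[...,2]<.024)).astype(np.uint8)
im=z['im'][190:310,100:215].astype(int); g=cv2.inRange((z['im'][190:310,100:215]).astype(np.uint8),(0,0,0),(255,255,255))
mm=((im.max(2)-im.min(2))<14).astype(np.uint8); mm=cv2.morphologyEx(mm,cv2.MORPH_OPEN,np.ones((5,5)))
n,l,st,c=cv2.connectedComponentsWithStats(mm); k=1+st[1:,4].argmax(); q=h[l==k]; q=q[~np.isnan(q[:,0])]
print(st[k],cv2.minAreaRect((q[:,:2]*1000).astype(np.float32)),np.median(q,0))
E
```

```text
[ 0.48717543 -0.17635675  0.12717387]
[ 0.47714392 -0.25153939  0.21756711] (array([ 32.97, -19.76,   2.14]), array([0.678, 0.196, 0.537]))
[   0    0  115  120 7245] ((495.7454833984375, 517.61669921875), (302.30194091796875, 652.4766235351562), 8.119706153869629) [0.49476139 0.31771639 0.00171873]
```

{"name": "move_arm", "arguments": {
  "deltas": [
    [[1, 5, -3, 0.3, 0.11, 0.03, 0.09], [1, 10, -6, 0.6, 0.22, 0.06, 0.18], [1, 15, -9, 1, 0.33, 0.1, 0.26], [1, 20, -12, 1.3, 0.44, 0.13, 0.35], [1, 25, -15, 1.6, 0.55, 0.16, 0.44]]
  ]
}}

```text
time_s: 0.72
ee_pos: [0.4256, -0.3269, 0.2233]
orientation: [-147.3, -1.7, -2.1]
wrist_force: [1.2, -1.5, -0.4]
finger_gap: 0.0869
finger_force: 0.0
```

Run:
```python
from h import *
R,p=wing(40); T,s=pose(); print(s['ee_pos'],s['joint_positions'].round(1)); print(rel(toolpose(R,p,.12)))
```

```text
[ 0.42555814 -0.32690948  0.2232926 ] [-57.7  18.9  87.3  19.3 100.4  32.9]
(array([ 4.86, -6.11,  4.77]), array([0.126, 0.034, 0.095]))
```

{"name": "move_arm", "arguments": {
  "deltas": [
    [[1, 2.4, -3, 2.4, 0.06, 0.02, 0.05], [1, 4.8, -6, 4.7, 0.12, 0.03, 0.09], [1, 4.8, -6, 4.7, 0.12, 0.03, 0.09], [1, 4.8, -6, 4.7, 0.12, 0.03, 0.09]]
  ]
}}

```text
time_s: 1.23
ee_pos: [0.4749, -0.2546, 0.2174]
orientation: [-140.6, -0.1, -7.1]
wrist_force: [-1.3, -0.4, 0.3]
finger_gap: 0.0873
finger_force: 0.0
```

Run:
```python
from h import *
R,p=wing(40); T,s=pose(); print(s['ee_pos'],s['joint_positions'].round(1)); print(rel(toolpose(R,p,.12)))
im,d,W=cloud('wrist'); np.savez('w1.npz',im=im,W=W)
K=np.array(cams.camera_info('wrist')['mtx']); M=T@np.array(cams.camera_info('wrist')['tool_from_camera'])
def pr(x):
    c=np.linalg.inv(M)@np.r_[x,1]; c=K@c[:3]; return (c[:2]/c[2]).round()
im2=im[:,:,::-1].copy()
for x in [p,p+R@[0,0,.02],p-R@[0,0,.02],PORT]:
    u=pr(x); print(u); cv2.circle(im2,tuple(int(a) for a in u),4,(0,0,255),1)
cv2.imwrite('pics/w1.png',im2)
L=(W-p)@R   # wing coords
m=(abs(L)<[.03,.03,.035]).all(-1)&(im.max(2)<70)
q=L[m]; print(len(q),np.percentile(q,[2,10,50,90,98],axis=0).round(4))
```

```text
[ 0.47494384 -0.25464348  0.21737019] [-52.7  19.6  89.6  26.9 100.   42. ]
(array([ 0.18, -0.27,  0.2 ]), array([0.01 , 0.005, 0.008]))
[312. 232.]
[312. 240.]
[312. 225.]
[312. 184.]
754 [[-0.0131 -0.005  -0.0265]
 [-0.0093 -0.0043 -0.0091]
 [ 0.0079 -0.0008  0.0189]
 [ 0.0179  0.0026  0.02  ]
 [ 0.0183  0.0033  0.0206]]
```

View pics/w1.png

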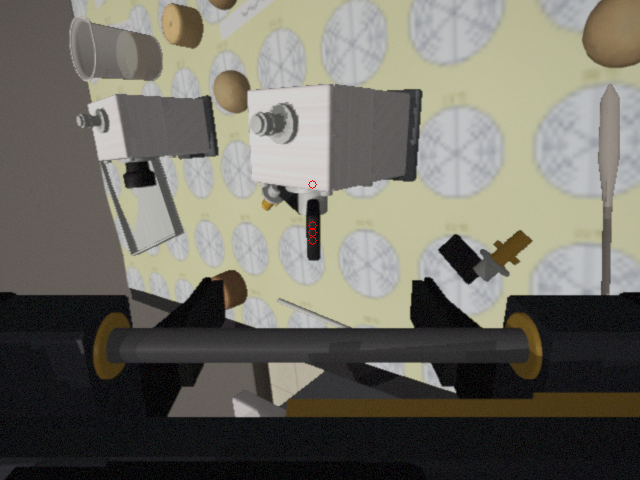

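The wrist view shows the wing upright in the image at (313,230), with the projected points on it. It is centred within 1 mm, leaning 40° as expected, with its top edge 20 mm out. I'm descending along the wing.

{"name": "move_arm", "arguments": {
  "deltas": [
    [[0.6, 0.1, -0.1, 3, 0, 0, 0], [0.6, 0.2, -0.1, 6, 0, 0, 0], [0.6, 0.2, -0.1, 9, 0, 0, 0], [0.6, 0.2, -0.1, 11, 0, 0, 0], [0.6, 0.2, -0.1, 12, 0, 0, 0]]
  ]
}}

```text
time_s: 1.9
ee_pos: [0.4867, -0.178, 0.1251]
orientation: [-140.5, -0.1, -7.1]
wrist_force: [-0.2, 0.0, 0.2]
finger_gap: 0.0537
finger_force: 0.0
```

Run:
```python
from h import *
R,p=wing(40); T,s=pose(); print(s['joint_positions'].round(1)); print(rel(toolpose(R,p)))
```

```text
[-47.3  20.8  99.2  29.1  88.2  41.4]
(array([ 0.03, -0.27,  0.15]), array([0.009, 0.004, 0.008]))
```

{"name": "move_arm", "arguments": {
  "deltas": [
    [[0.6, 0, -0.2, 0.1, 0.009, 0.004, 0.008], [0.0, 0, -0.2, 0.1, 0.009, 0.004, 0.008], [0.0, 0, -0.2, 0.1, 0.009, 0.004, 0.008], [0.0, 0, -0.2, 0.1, 0.009, 0.004, 0.008], [0.0, 0, -0.2, 0.1, 0.009, 0.004, 0.008]]
  ],
  "squeeze": 30
}}

```text
time_s: 2.52
ee_pos: [0.4873, -0.1761, 0.1263]
orientation: [-140.0, -0.0, -7.6]
wrist_force: [-0.5, -0.3, -0.7]
finger_gap: 0.0196
finger_force: 0.0
```

Run:
```python
from h import *
R,p=wing(40); T,s=pose(); print(s['finger_gap'],s['finger_force'],s['wrist_force'],rel(toolpose(R,p)))
# arc targets in the present tool frame, pivoting about port axis from where the hand really is
X=Ro.from_euler('z',YAW,degrees=True).as_matrix()
for a in (8,16,24,32,40):
    Q=X@Ro.from_euler('x',-a,degrees=True).as_matrix()@X.T
    G=np.eye(4); G[:3,:3]=Q@T[:3,:3]; G[:3,3]=PORT+Q@(T[:3,3]-PORT); print(a,rel(G))
```

```text
0.01964698417507011 0.0 [-0.54885488 -0.33406814 -0.66263613] (array([-0.01, -0.04,  0.12]), array([ 0.001, -0.   ,  0.   ]))
8 (array([ 0.  , -0.57,  0.03]), array([-0.14, -0.  , -0.  ]))
16 (array([ 0.  , -1.14,  0.15]), array([-0.279, -0.   , -0.   ]))
24 (array([ 0.  , -1.68,  0.34]), array([-0.419, -0.   , -0.   ]))
32 (array([ 0.  , -2.19,  0.6 ]), array([-0.559, -0.   , -0.   ]))
40 (array([ 0.  , -2.66,  0.94]), array([-0.698, -0.   , -0.   ]))
```

{"name": "move_arm", "arguments": {
  "deltas": [
    [[0, 0, 0, 0, 0, 0, 0], [0, 0, 0, 0, 0, 0, 0], [0, 0, 0, 0, 0, 0, 0]]
  ],
  "squeeze": 30
}}

```text
time_s: 2.9
ee_pos: [0.4872, -0.1758, 0.1264]
orientation: [-140.0, -0.0, -7.6]
wrist_force: [-0.7, 0.8, 2.6]
finger_gap: 0.0099
finger_force: 29.9
```

Gripped: the gap is 9.9 mm, matching the wing's 10 mm. I'm turning anticlockwise along the arc.

{"name": "move_arm", "arguments": {
  "deltas": [
    [[0, 0, -0.57, 0.03, -0.14, 0, 0], [0, 0, -1.14, 0.15, -0.28, 0, 0], [0, 0, -1.68, 0.34, -0.42, 0, 0], [0, 0, -2.19, 0.6, -0.56, 0, 0], [0, 0, -2.19, 0.6, -0.56, 0, 0]]
  ]
}}

```text
time_s: 3.52
ee_pos: [0.4899, -0.1539, 0.1362]
orientation: [-172.2, -0.0, -7.3]
wrist_force: [-2.0, -0.1, 1.5]
finger_gap: 0.01
finger_force: 30.0
```

Run:
```python
from h import *
T,s=pose(); print(s['wrist_force'],s['ft_torque'],s['orientation'],s['finger_gap'])
R,p=wing(0); print(rel(toolpose(R,p)))
```

```text
[-2.01078843 -0.0622585   1.54494672] [0.06103711 0.43916257 0.07185327] [-1.72190500e+02 -2.14014366e-02 -7.34307616e+00] 0.009986185727257778
(array([ 0.03, -0.41,  0.17]), array([-0.136, -0.   ,  0.005]))
```

{"name": "move_arm", "arguments": {
  "deltas": [
    [[0, 0, -0.25, 0.0, -0.07, 0, 0], [0, 0, -0.5, 0.04, -0.135, 0, 0], [0, 0, -0.5, 0.04, -0.135, 0, 0], [0, 0, -0.5, 0.04, -0.135, 0, 0]]
  ]
}}

```text
time_s: 4.03
ee_pos: [0.4903, -0.1499, 0.1358]
orientation: [-179.6, 0.1, -7.6]
wrist_force: [-2.5, 5.7, 6.0]
finger_gap: 0.0097
finger_force: 30.0
```

Run:
```python
from h import *
R,p=wing(0); print(p,rel(toolpose(R,p)),rel(toolpose(*wing(0,.06))))
```

```text
[ 0.49074596 -0.14959682  0.137     ] (array([ 0.04, -0.04,  0.08]), array([-0.007,  0.002, -0.   ])) (array([-5.96, -0.03,  0.09]), array([-0.007,  0.002, -0.   ]))
```

Upright with low forces. I'm drawing it straight out along -x of the tool.

{"name": "move_arm", "arguments": {
  "deltas": [
    [[0, -0.8, 0, 0, 0, 0, 0], [0, -1.8, 0, 0, 0, 0, 0], [0, -2.8, 0, 0, 0, 0, 0], [0, -3.8, 0, 0, 0, 0, 0], [0, -4.8, 0, 0, 0, 0, 0]]
  ]
}}

```text
time_s: 4.65
ee_pos: [0.442, -0.1445, 0.1355]
orientation: [-179.8, 0.1, -7.6]
wrist_force: [-1.1, -0.8, -2.1]
finger_gap: 0.0097
finger_force: 30.0
```

{"name": "move_arm", "arguments": {
  "deltas": [
    [[0, -1.2, 0, 0, 0, 0, 0], [0, -2.4, 0, 0, 0, 0, 0], [0, -3, 0, -3.5, 0, 0, 0], [0, -3, 0, -7.5, 0, 0, 0], [0, -3, 0, -11.5, 0, 0, 0]]
  ]
}}

```text
time_s: 5.28
ee_pos: [0.4122, -0.1405, 0.2518]
orientation: [-179.9, 0.0, -7.6]
wrist_force: [0.5, 0.6, -1.6]
finger_gap: 0.0096
finger_force: 30.0
```

```bash
cat >> h.py <<'E'
TRAY=np.array([.5075,.336,0]); TYAW=18.
def tray(h):
    R=Ro.from_euler('z',TYAW,degrees=True).as_matrix(); return toolpose(R,TRAY+R@[-.025,0,h])
E
python3 - <<'E'
from h import *
T,s=pose(); print(s['ee_pos'],s['joint_positions'].round(1)); G=tray(.2); print(G[:3,3],rel(G))
E
```

```text
[ 0.41220743 -0.14050325  0.25183622] [-2.930e+01 -1.490e+01  1.132e+02  1.000e-01  8.170e+01  6.830e+01]
[0.48372359 0.32827458 0.198     ] (array([  0.88, -47.4 ,   5.51]), array([-0.003,  0.   , -0.447]))
```

{"name": "move_arm", "arguments": {
  "deltas": [
    [[0, 0, -4, 0, 0, 0, -0.05], [0, 0, -9, 0, 0, 0, -0.1], [0, 0, -14, 0, 0, 0, -0.17], [0, 0.2, -19, 0, 0, 0, -0.22], [0, 0.4, -24, 0, 0, 0, -0.27]]
  ]
}}

```text
time_s: 5.9
ee_pos: [0.4484, 0.098, 0.2516]
orientation: [-179.9, -0.1, 8.0]
wrist_force: [0.4, 0.5, -1.3]
finger_gap: 0.01
finger_force: 30.0
```

Run:
```python
from h import *
T,s=pose(); print(s['ee_pos'],s['joint_positions'].round(1),rel(tray(.2)))
```

```text
[0.44838761 0.09800965 0.251607  ] [ 2.400e+00 -1.130e+01  1.103e+02  1.000e-01  8.100e+01  8.440e+01] (array([  6.68, -22.3 ,   5.42]), array([-0.002, -0.001, -0.175]))
```

{"name": "move_arm", "arguments": {
  "deltas": [
    [[0, 1.6, -5.5, 0, 0, 0, -0.05], [0, 3.2, -11, 0, 0, 0, -0.09], [0, 4.9, -16.5, 2, 0, 0, -0.14], [0, 6.5, -21.8, 4, 0, 0, -0.175], [0, 6.7, -22.3, 5.4, 0, 0, -0.175]]
  ]
}}

```text
time_s: 6.52
ee_pos: [0.4837, 0.3295, 0.1966]
orientation: [-179.8, 0.0, 18.1]
wrist_force: [-0.5, -0.4, -1.8]
finger_gap: 0.0098
finger_force: 30.0
```

Run:
```python
from h import *
T,s=pose(); print(s['ee_pos'],rel(tray(.069)))
im,d,W=cloud('top'); np.savez('t2.npz',im=im,W=W)
c=cams.camera_info('top'); K=np.array(c['mtx'])
im2=im[:,:,::-1].copy(); R=Ro.from_euler('z',TYAW,degrees=True).as_matrix()
q=[K@(np.array(c['R'])@(TRAY+R@[a*.105,b*.095,.018])+c['t']) for a,b in((1,1),(1,-1),(-1,-1),(-1,1))]
q=np.array([(x[:2]/x[2]) for x in q]); cv2.polylines(im2,[q.astype(np.int32)],True,(0,0,255),1)
cv2.imwrite('pics/t2.png',cv2.resize(im2[170:320,90:290],None,fx=4,fy=4))
```

```text
[0.48365273 0.32946137 0.19655957] (array([-0.02,  0.15, 12.96]), array([-0.003,  0.001,  0.002]))
```

View pics/t2.png

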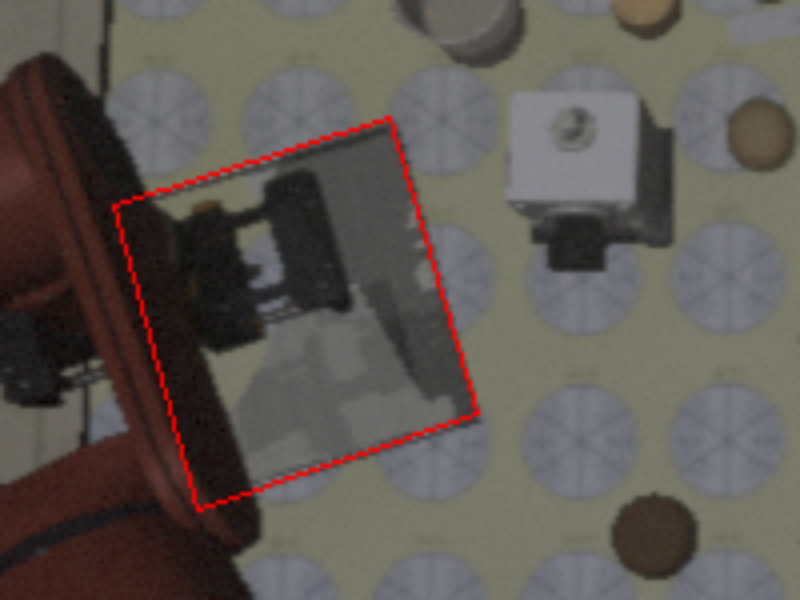

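The red tray outline at rim height sits on the tray's visible edges, from (115,205) through (390,118) and (478,414) to (200,510), so the tray pose is right. I'm lowering.

{"name": "move_arm", "arguments": {
  "deltas": [
    [[0, 0, 0.1, 4, 0, 0, 0], [0, 0, 0.1, 8, 0, 0, 0], [0, 0, 0.1, 11, 0, 0, 0], [0, 0, 0.1, 12.3, 0, 0, 0], [0, 0, 0.1, 12.5, 0, 0, 0]]
  ]
}}

```text
time_s: 7.2
ee_pos: [0.485, 0.3255, 0.0732]
orientation: [-179.9, -0.0, 17.8]
wrist_force: [-0.1, 0.6, -1.6]
finger_gap: 0.0099
finger_force: 30.0
```

{"name": "move_arm", "arguments": {
  "deltas": [
    [[0, 0, 0, 0.1, 0, 0, 0], [0, 0, 0, 0.2, 0, 0, 0], [0, 0, 0, 0.3, 0, 0, 0], [0, 0, 0, 0.3, 0, 0, 0]]
  ]
}}

```text
time_s: 7.7
ee_pos: [0.4852, 0.3266, 0.0705]
orientation: [-179.8, -0.1, 17.9]
wrist_force: [0.3, -0.5, -2.3]
finger_gap: 0.0098
finger_force: 30.0
```

{"name": "move_arm", "arguments": {
  "deltas": [
    [[0, 0, 0, 0.1, 0, 0, 0], [0, 0, 0, 0.2, 0, 0, 0], [0, 0, 0, 0.3, 0, 0, 0], [0, 0, 0, 0.3, 0, 0, 0]]
  ]
}}

```text
time_s: 8.2
ee_pos: [0.485, 0.3264, 0.067]
orientation: [-179.9, -0.0, 17.9]
wrist_force: [-0.2, -0.0, -2.3]
finger_gap: 0.0098
finger_force: 30.0
```

{"name": "move_arm", "arguments": {
  "deltas": [
    [[0, 0, 0, 0.05, 0, 0, 0], [0, 0, 0, 0.1, 0, 0, 0], [0, 0, 0, 0.15, 0, 0, 0], [0, 0, 0, 0.15, 0, 0, 0]]
  ]
}}

```text
time_s: 8.7
ee_pos: [0.4852, 0.3266, 0.0666]
orientation: [-179.9, -0.1, 17.9]
wrist_force: [-3.4, -2.1, 6.0]
finger_gap: 0.0101
finger_force: 30.0
```

Touching the tray floor. I'm opening slowly so the wing leans over along the finger.

{"name": "move_arm", "arguments": {
  "deltas": [
    [[0.16, 0, 0, 0, 0, 0, 0], [0.22, 0, 0, 0, 0, 0, 0], [0.3, 0, 0, 0, 0, 0, 0], [0.4, 0, 0, 0, 0, 0, 0], [0.5, 0, 0, 0, 0, 0, 0]]
  ],
  "squeeze": 5
}}

```text
time_s: 9.32
ee_pos: [0.4851, 0.3265, 0.0657]
orientation: [-179.8, -0.1, 17.9]
wrist_force: [0.0, 0.7, 0.3]
finger_gap: 0.0372
finger_force: 0.0
```

{"name": "move_arm", "arguments": {
  "deltas": [
    [[0.6, 0, 0, 0, 0, 0, 0], [0.7, 0, 0, 0, 0, 0, 0], [0.8, 0, 0, 0, 0, 0, 0], [0.9, 0, 0, 0, 0, 0, 0], [1, 0, 0, 0, 0, 0, 0]]
  ]
}}

```text
time_s: 9.95
ee_pos: [0.4851, 0.3265, 0.0658]
orientation: [-179.9, -0.1, 17.9]
wrist_force: [0.4, -0.1, 0.6]
finger_gap: 0.0809
finger_force: 0.0
```

{"name": "move_arm", "arguments": {
  "deltas": [
    [[1, 0, 0, 0, 0, 0, 0], [1, 0, 0, 0, 0, 0, 0], [1, 0, 0, -0.5, 0, 0, 0], [1, 0, 0, -1.5, 0, 0, 0], [1, 0, 0, -3, 0, 0, 0]]
  ]
}}

```text
time_s: 10.58
ee_pos: [0.485, 0.3264, 0.0966]
orientation: [-179.9, -0.1, 17.9]
wrist_force: [-0.2, -0.0, 0.6]
finger_gap: 0.087
finger_force: 0.0
```

{"name": "move_arm", "arguments": {
  "deltas": [
    [[1, 0, 0, -2, 0, 0, 0], [1, 0, 0, -5, 0, 0, 0], [1, 0, 0, -9, 0, 0, 0], [1, 0, 0, -12, 0, 0, 0], [1, 0, 0, -12, 0, 0, 0]]
  ]
}}

```text
time_s: 11.2
ee_pos: [0.4871, 0.3271, 0.2207]
orientation: [-179.8, -0.5, 17.9]
wrist_force: [0.3, 0.8, 0.5]
finger_gap: 0.087
finger_force: 0.0
```

Run:
```python
from h import *
im,d,W=cloud('wrist'); cv2.imwrite('pics/w3.png',im[:,:,::-1])
R=Ro.from_euler('z',TYAW,degrees=True).as_matrix(); L=(W-TRAY)@R
m=(abs(L[...,0])<.1)&(abs(L[...,1])<.09)&(L[...,2]>.008)&(L[...,2]<.1)
k=m&(im.max(2)<70); print('all',m.sum(),np.percentile(L[m],[1,50,99],axis=0).round(3)); print('black',k.sum(),np.percentile(L[k],[1,50,99],axis=0).round(3))
```

```text
all 5885 [[-0.1   -0.09   0.008]
 [ 0.03   0.042  0.013]
 [ 0.096  0.09   0.094]]
black 859 [[-0.1   -0.09   0.008]
 [-0.011 -0.004  0.089]
 [ 0.011  0.08   0.094]]
```

View pics/w3.png

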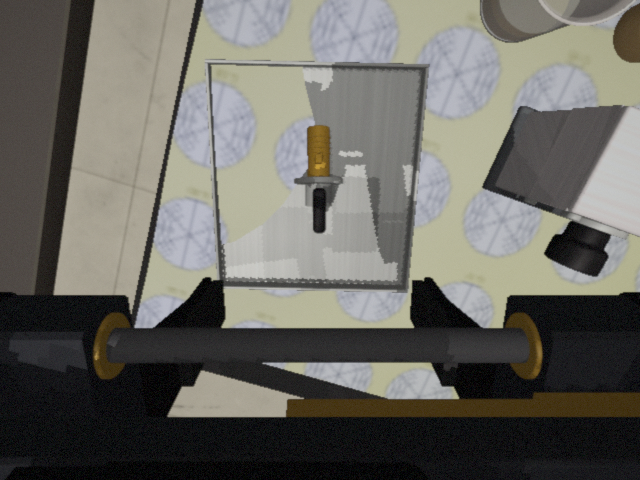

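The wrist view shows the plug mid-tray. The wing at (319,210) is still standing, with its top at 0.09 m, and the shank at (318,150) points forward. I'll let time pass and see whether it tips.

{"name": "move_arm", "arguments": {
  "deltas": [
    [[1, 0, 0, 0, 0, 0, 0], [1, 0, 0, 0, 0, 0, 0], [1, 0, 0, 0, 0, 0, 0], [1, 0, 0, 0, 0, 0, 0], [1, 0, 0, 0, 0, 0, 0]]
  ]
}}

```text
time_s: 11.88
ee_pos: [0.485, 0.326, 0.2155]
orientation: [-179.9, -0.1, 17.9]
wrist_force: [0.4, -0.4, -0.6]
finger_gap: 0.0876
finger_force: 0.0
```

{"name": "move_arm", "arguments": {
  "deltas": [
    [[1, 0, 0, 0, 0, 0, 0], [1, 0, 0, 0, 0, 0, 0], [1, 0, 0, 0, 0, 0, 0], [1, 0, 0, 0, 0, 0, 0], [1, 0, 0, 0, 0, 0, 0]]
  ]
}}

```text
time_s: 12.5
ee_pos: [0.485, 0.3261, 0.2158]
orientation: [-179.9, -0.1, 17.9]
wrist_force: [0.3, 0.5, -0.4]
finger_gap: 0.0871
finger_force: 0.0
```

{"name": "move_arm", "arguments": {
  "deltas": [
    [[1, 0, 0, 0, 0, 0, 0], [1, 0, 0, 0, 0, 0, 0], [1, 0, 0, 0, 0, 0, 0], [1, 0, 0, 0, 0, 0, 0], [1, 0, 0, 0, 0, 0, 0]]
  ]
}}

```text
time_s: 13.12
ee_pos: [0.485, 0.3261, 0.2158]
orientation: [-179.9, -0.1, 17.9]
wrist_force: [-0.4, 0.7, -0.8]
finger_gap: 0.0872
finger_force: 0.0
```

Run:
```python
from h import *
im,d,W=cloud('wrist'); cv2.imwrite('pics/w4.png',cv2.resize(im[50:300,200:440],None,fx=2,fy=2)[:,:,::-1])
R=Ro.from_euler('z',TYAW,degrees=True).as_matrix(); L=(W-TRAY)@R
k=np.zeros((480,640),bool); k[100:260,240:400]=1; k&=(im.max(2)<70)&(L[...,2]>.008)&(L[...,2]<.12); v,u=np.nonzero(k); print(u.min(),u.max(),v.min(),v.max(),np.percentile(L[k],[2,50,98],axis=0).round(3))
```

```text
312 332 180 229 [[-0.02  -0.013  0.034]
 [-0.004 -0.004  0.091]
 [ 0.01   0.001  0.094]]
```

View pics/w4.png

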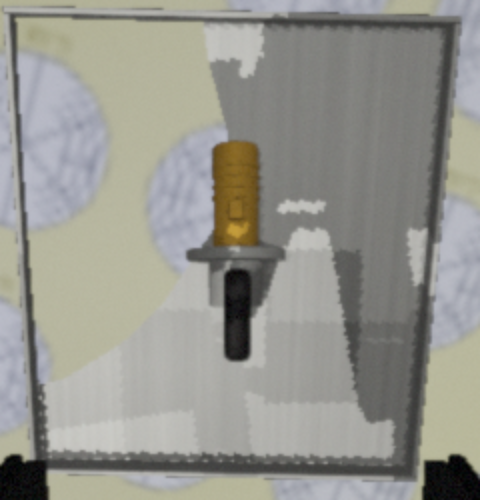

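It hasn't fallen over in about 3.5 s: it is balancing on the disc rim, wing at crop (237,315), roughly 7 mm forward of where it was. That is precarious, so I'll nudge the wing gently onto its side with one finger.

{"name": "move_arm", "arguments": {
  "deltas": [
    [[1, 2, 0, 4, 0, 0, 0], [1, 2, 0, 8, 0, 0, 0], [1, 2, 0, 11, 0, 0, 0], [1, 2, 0, 13.2, 0, 0, 0], [1, 2, 0, 13.2, 0, 0, 0]]
  ]
}}

```text
time_s: 13.8
ee_pos: [0.5025, 0.3318, 0.0815]
orientation: [-179.9, 0.2, 17.9]
wrist_force: [-0.6, 0.3, 0.5]
finger_gap: 0.0872
finger_force: 0.0
```

{"name": "move_arm", "arguments": {
  "deltas": [
    [[1, 0, -1, 0, 0, 0, 0], [1, 0, -2, 0, 0, 0, 0], [1, 0, -3, 0, 0, 0, 0], [1, 0, -3.7, 0, 0, 0, 0], [1, 0, -4.2, 0, 0, 0, 0]]
  ]
}}

```text
time_s: 14.42
ee_pos: [0.491, 0.3732, 0.084]
orientation: [-179.9, -0.1, 17.9]
wrist_force: [0.2, -0.5, 0.4]
finger_gap: 0.0868
finger_force: 0.0
```

{"name": "move_arm", "arguments": {
  "deltas": [
    [[1, 0, -0.4, 0, 0, 0, 0], [1, 0, -0.8, 0, 0, 0, 0], [1, 0, -1.2, 0, 0, 0, 0], [1, 0, -1.6, 0, 0, 0, 0], [1, 0, -2, 0, 0, 0, 0]]
  ]
}}

```text
time_s: 15.05
ee_pos: [0.485, 0.3918, 0.0839]
orientation: [-179.8, -0.1, 17.9]
wrist_force: [0.1, -0.8, -0.5]
finger_gap: 0.0868
finger_force: 0.0
```

{"name": "move_arm", "arguments": {
  "deltas": [
    [[1, 0, 1, 0, 0, 0, 0], [1, 0, 1, -4, 0, 0, 0], [1, -2, 4, -9, 0, 0, 0], [1, -2, 6, -13, 0, 0, 0], [1, -2, 6, -13, 0, 0, 0]]
  ]
}}

```text
time_s: 15.68
ee_pos: [0.4874, 0.3273, 0.2186]
orientation: [-179.8, -0.6, 17.8]
wrist_force: [0.7, 0.3, -0.1]
finger_gap: 0.0872
finger_force: 0.0
```

Run:
```python
from h import *
im,d,W=cloud('wrist'); cv2.imwrite('pics/w5.png',cv2.resize(im[50:300,200:440],None,fx=2,fy=2)[:,:,::-1])
R=Ro.from_euler('z',TYAW,degrees=True).as_matrix(); L=(W-TRAY)@R
k=np.zeros((480,640),bool); k[100:280,230:400]=1; k&=(im.max(2)<70)&(L[...,2]>.006)&(L[...,2]<.12); v,u=np.nonzero(k); print(u.min(),u.max(),v.min(),v.max(),np.percentile(L[k],[2,50,98],axis=0).round(3))
```

```text
230 299 165 214 [[-0.016  0.044  0.03 ]
 [ 0.001  0.06   0.036]
 [ 0.02   0.074  0.04 ]]
```

View pics/w5.png

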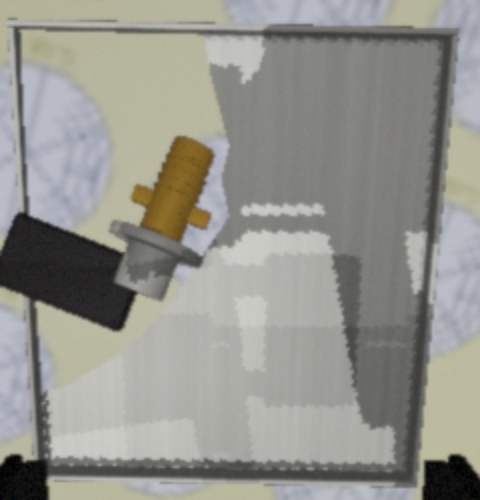

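The plug now lies on its side, with the wing at crop (68,270) resting on the left rim. I'll measure where the wing's middle is.

Run:
```python
from h import *
im,d,W=cloud('wrist')
R=Ro.from_euler('z',TYAW,degrees=True).as_matrix(); L=(W-TRAY)@R
k=np.zeros((480,640),bool); k[140:230,180:280]=1; k&=(im.max(2)<70)&(L[...,2]>.02)&(L[...,2]<.06)
q=L[k]; print(cv2.minAreaRect((q[:,:2]*1000).astype(np.float32)),np.percentile(q[:,2],[2,50,98]))
b=(im[...,0].astype(int)-im[...,2]>50)&(abs(L[...,0])<.1)&(abs(L[...,1])<.09); print('brass',np.median(L[b],0))
e=(L[...,2]>.012)&(L[...,2]<.022)&(im.max(2)>70); 
print('rim left y',np.percentile(L[230:270,200:232][e[230:270,200:232]][:,1],[5,50,95]))
print(rel(tray(.1)))
```

```text
((5.345627784729004, 70.97526550292969), (60.47486877441406, 32.446163177490234), 68.0055923461914) [0.02907879 0.03492264 0.03979583]
brass [ 0.00057294 -0.01334447  0.29199725]
rim left y [0.0937034  0.09493289 0.09669178]
(array([-0.1 , -0.08, 11.6 ]), array([-0.003, -0.002, -0.003]))
```

The wing's outer end is at tray y ≈ 99 mm, so its middle, 20 mm in, is at about (9, 80) mm and 30 mm high. That is inside the 92 mm limit with roughly 11 mm to spare, and the rim still measures in place. I'll wait a moment, check that it is still, and hand in.

{"name": "move_arm", "arguments": {
  "deltas": [
    [[1, 0, 0, 0, 0, 0, 0], [1, 0, 0, 0, 0, 0, 0], [1, 0, 0, 0, 0, 0, 0], [1, 0, 0, 0, 0, 0, 0], [1, 0, 0, 0, 0, 0, 0]]
  ]
}}

```text
time_s: 16.4
ee_pos: [0.4844, 0.3281, 0.2137]
orientation: [-179.9, -0.1, 17.9]
wrist_force: [-1.4, 0.3, 0.1]
finger_gap: 0.0874
finger_force: 0.0
```

Run:
```python
from h import *
im,d,W=cloud('wrist')
R=Ro.from_euler('z',TYAW,degrees=True).as_matrix(); L=(W-TRAY)@R
k=np.zeros((480,640),bool); k[140:230,180:280]=1; k&=(im.max(2)<70)&(L[...,2]>.02)&(L[...,2]<.06)
r=cv2.minAreaRect((L[k][:,:2]*1000).astype(np.float32)); print(r)
if np.hypot(r[0][0]-5.3,r[0][1]-71)<2: print(order.finish_job())
```

```text
((5.426510810852051, 70.93434143066406), (60.32811737060547, 32.56510543823242), 68.18342590332031)
the job is handed in; nothing more can be done
None
```

I unscrewed the plug, drew it out and set it in the tray; it stayed standing when released, so I nudged it onto its side, where it lay still, wing tip on the rim and wing middle about 11 mm inside the limit, and I handed the job in at about 16.5 s (no verdict shown).

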